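# Hold the funnel's sprung slide gate half open on a dust-extraction manifold

## Robot

A 6-joint arm with a two-finger parallel gripper is mounted at the origin on the work surface. World frame = base frame: x ahead of the robot, y to its left, z up, the work surface at z = 0. Lengths are in mm, angles in rad, forces in N, time in s.
With the tool pointing down it reaches from about 350 to 975 mm from the base axis. Payload 7.1 kg.
Tool frame: the origin (TCP) lies midway between the tips of the shut fingers; the grasp point (between the pads) lies 19 mm behind it (ctrl.grip_depth is the distance from the TCP to the grasp point, in mm); z points along the fingers, y is the line along which they close (so a half turn about z gives the same grasp; the last joint's range is limited). The gripper opens to 88 mm and grips with 3 to 60 N. Pads are 20 mm wide; open, the fingers measure 115 mm over their backs; the gripper's body (75 mm by 178 mm) begins 61 mm behind the grasp point.
Start: joints at [1.229, 0.423, 1.63, -0, 1.089, -0.019], TCP at [198.232, 592.713, 190.375] pointing down, gripper open.
Joint ranges: [-3, 3], [-0.9, 2.11], [0.09, 2.58], [-1.31, 4.45], [0.11, 2.69], [-2.54, 2.54]. Speed limits (rad/s): [2.39, 2.39, 3.01, 3.14, 3.14, 3.14].

## Interface

Orientations are given as a rotation vector (axis times angle).
In Python, from workcell import ctrl, cams gives the robot as it stands.
- The arm moves only by the tool move_arm, never from a script. Its argument "steps" is a list of rows, each a list of 3 entries, a list of its own where there are three numbers: the shift along the tool's x, y, z in units of 25 mm (1.0 is 25 mm), then the turn about the tool's z in units of 5 degrees (1.0 is 5 degrees), then the closure, from 0 (fully open) to 1 (shut). A call has 1 to 20 rows; each row shifts and turns the commanded pose from where the row before left it, along the tool's axes as they then stand; what a row does not reach is not made up. A row lasts 1/12 s, in which the tool goes at most 41.7 mm and 7.16 degrees, less where a joint would pass 70% of its speed; a pose out of reach is approached as far as the arm can. A call is refused whole if a number of a shift passes 1 or a number of a turn 1, either way. A call with a gripper value outside its range is refused whole. The fingers move at their own pace and stop on an object; the grip force is fixed at half the most. Time passes only in rows, so rows that do not move let the fingers close. It gives the time, the measured TCP pose, the force, the opening and the grip force at its end, in the units of the state.
- ctrl.get_obs(): the state, without advancing time (a new reading comes with each control period).
- cams.get_image(name): name is "scene" or "top"; returns a dict with "image" (420x560x3 uint8, red, green, blue), "camera_matrix" (3x3 intrinsics, pixels), "k1" (the pictures are not rectified: a ray, as slopes to the right and down, at radius r is drawn at 1 + k1 r^2 times it, then the intrinsics apply), "xyz" and "rotation" of the camera in the world. Camera axes: x right, y down, z forward; pixel columns grow to the right and rows downward; lengths in mm; the calibration is good to about 2 mm. A picture is of the moment at which its call begins. There is no depth.
- ctrl.close_job(): hands the job in; it is judged then, once.
Trained networks look in the newest picture that a camera, given by its name, has taken for a name from the list of things; names that differ only in an ending like _2 or _b are one class to them, and where a whole thing is asked for, a point or a joint stands for the part that bears it (a point fixed in the world has none). Each returns a list of dicts, best first, with "p" (0 to 1); they miss things now and then, are a little off and sometimes report something else, mostly with a low value. They report only what shows in the picture. A call takes as long as a camera call.
- cams.boxes_of(camera, thing): "rect" ([centre column, centre row, width, height] in pixels, round what is visible of it).
- cams.cut_out(camera, thing): "pixels" (420x560 bool, what is visible of it) and "rect" ([centre column, centre row, width, height] in pixels, round what is visible of it).
The state is a dict: "t": time; "qpos": joint angles; "qvel": joint speeds; "joint_torque": joint torques, N m; "ee_pos": TCP position; "orientation": TCP orientation; "ft_force": force on the tool from outside, world axes, zero at the start; "moment": the same for the moment, N m; "width": finger opening in mm; "grasp_force": force on a finger pad.
Only numpy, scipy, OpenCV 4.12 (cv2) and the standard library are available. Lean on these libraries where they do the work, as an engineer would, in place of code of your own. Each camera call takes 0.05 s, during which the arm holds its last target. There are 200 camera calls.

## Task

The dust-extraction manifold on the bench has three inlets, each shut by a sprung slide gate with an upright pull tab; one inlet carries the open pick-up funnel and the other two are blanked off. Pull the gate of the inlet with the funnel out to half open by its tab and keep holding it there against its spring: you finish while still holding the tab, with the gate at rest half open. Keep the other two gates shut and do not push the loose things on the bench and manifold about.

Things in the scene. Friction and masses are not known exactly. Their poses are not given: they have to be found in the camera images.
- manifold: Dust-extraction manifold screwed to the bench: grey steel box 205 (x) x 420 (y) x 90 mm high, a motor drum along its far side. Origin on the bench below the middle inlet; box x -75 to +130 mm. x points from the front (tabs, robot's side) to the motor, y along the inlets, z up. Inlets at y +130, 0, -130 mm, each a 100 mm square cover plate, top at z 103, 62 mm bore, slide gate below.
- inlet_left (a point): Centre of an inlet, on the top of its cover plate, 103 mm above the bench: the left one (+y side of the manifold), at x 0 of the manifold.
- inlet_mid (a point): Centre of an inlet, on the top of its cover plate, 103 mm above the bench: the middle one, at x 0 of the manifold.
- inlet_right (a point): Centre of an inlet, on the top of its cover plate, 103 mm above the bench: the right one (-y side), at x 0 of the manifold.
- funnel: Open pick-up funnel of bare sheet steel fastened on one of the three inlets (which one varies): 76 mm wide at the foot, 100 mm at the mouth, 60 mm tall, its mouth 163 mm above the bench; one looks down through it onto the gate. Origin at the centre of its foot. It does not come off.
- blank_1: Flat round blanking cover of bare steel, 84 mm wide, 10 mm thick with a small nut on top (16 mm in all), fastened on one of the other inlets. Origin at the centre of its underside.
- blank_2: The same as blank_1, on the remaining inlet.
- gate_left (a joint): Slide gate of the left inlet (+y side): flat steel plate 74 mm wide, top 96 mm above the bench, sliding level along the manifold's -x (towards the robot). Value in m: 0 shut, 0.070 fully open, 0.035 half open (plate's edge across the middle of the bore). A spring pulls it shut: 4.5 N when shut, about 10 N at half, 15 N fully open; it snaps shut when let go.
- tab_left (a point): Upright black pull tab on the gate of the left inlet (+y side): 12 mm thick (manifold x), 32 mm wide (y), 60 mm tall. This point is the centre of its foot, 96 mm above the bench (top at 156 mm), 130 mm in front of the inlet's centre (manifold -x) when shut; moves with the gate. 74 mm free between tab and cover plate when shut.
- gate_mid (a joint): Slide gate of the middle inlet: flat steel plate 74 mm wide, top 96 mm above the bench, sliding level along the manifold's -x (towards the robot). Value in m: 0 shut, 0.070 fully open, 0.035 half open (plate's edge across the middle of the bore). A spring pulls it shut: 4.5 N when shut, about 10 N at half, 15 N fully open; it snaps shut when let go.
- tab_mid (a point): Upright black pull tab on the gate of the middle inlet: 12 mm thick (manifold x), 32 mm wide (y), 60 mm tall. This point is the centre of its foot, 96 mm above the bench (top at 156 mm), 130 mm in front of the inlet's centre (manifold -x) when shut; moves with the gate. 74 mm free between tab and cover plate when shut.
- gate_right (a joint): Slide gate of the right inlet (-y side): flat steel plate 74 mm wide, top 96 mm above the bench, sliding level along the manifold's -x (towards the robot). Value in m: 0 shut, 0.070 fully open, 0.035 half open (plate's edge across the middle of the bore). A spring pulls it shut: 4.5 N when shut, about 10 N at half, 15 N fully open; it snaps shut when let go.
- tab_right (a point): Upright black pull tab on the gate of the right inlet (-y side): 12 mm thick (manifold x), 32 mm wide (y), 60 mm tall. This point is the centre of its foot, 96 mm above the bench (top at 156 mm), 130 mm in front of the inlet's centre (manifold -x) when shut; moves with the gate. 74 mm free between tab and cover plate when shut.
- insert_small: Bystander: square black plastic insert tray of screws, 55 x 55 x 55 mm, loose on the bench near the front of the manifold. Origin under its centre.
- insert_long: Bystander: black plastic insert tray of brass screws, 70 x 110 x 50 mm, loose on the bench. Origin under its centre.
- driver: Bystander: screwdriver, 200 mm long, lying loose on the bench in front of the manifold. Origin under its middle.
- tin: Bystander: small steel tin, 44 mm wide, 45 mm tall, standing loose on the manifold's top behind the inlets. Origin under its centre.
- hammer: Bystander: hammer, 280 mm long, lying loose on the bench. Origin under its middle.
- offcut: Bystander: wood offcut, 140 x 40 x 30 mm, loose on the bench. Origin under its centre.
- glue: Bystander: white glue bottle, 60 mm wide, 170 mm tall, standing loose on the bench. Origin under its centre.

How it is judged (in metres and radians):
On the way:
1. the fingers draw the gate of the funnel's inlet open by its tab, the other gates shut (((horizontal distance between funnel and inlet_left below 0.03 m and value of joint gate_left above 0.012 m and contact force between the fingers and gate_left above 2 N and value of joint each of gate_mid, gate_right below 0.006 m) or (horizontal distance between funnel and inlet_mid below 0.03 m and value of joint gate_mid above 0.012 m and contact force between the fingers and gate_mid above 2 N and value of joint each of gate_left, gate_right below 0.006 m) or (horizontal distance between funnel and inlet_right below 0.03 m and value of joint gate_right above 0.012 m and contact force between the fingers and gate_right above 2 N and value of joint each of gate_left, gate_mid below 0.006 m))), for 0.1 s.
At the end, for the whole second after the job is handed in: The gate of the inlet that carries the funnel stands between 29 and 41 mm open (half of its 70 mm travel, +-6 mm), moving slower than 10 mm/s, with the fingers bearing on its tab with more than 4 N; the other two gates are less than 6 mm open (((horizontal distance between funnel and inlet_left below 0.03 m and value of joint gate_left between 0.029 and 0.041 m and velocity of joint gate_left between -0.01 and 0.01 m/s and contact force between the fingers and gate_left above 4 N and value of joint each of gate_mid, gate_right below 0.006 m) or (horizontal distance between funnel and inlet_mid below 0.03 m and value of joint gate_mid between 0.029 and 0.041 m and velocity of joint gate_mid between -0.01 and 0.01 m/s and contact force between the fingers and gate_mid above 4 N and value of joint each of gate_left, gate_right below 0.006 m) or (horizontal distance between funnel and inlet_right below 0.03 m and value of joint gate_right between 0.029 and 0.041 m and velocity of joint gate_right between -0.01 and 0.01 m/s and contact force between the fingers and gate_right above 4 N and value of joint each of gate_left, gate_mid below 0.006 m))); the arm keeps its last pose, push and grip.
It fails at once if the gate of a blanked-off inlet is pulled more than 15 mm open ((horizontal distance between funnel and inlet_left above 0.03 m and value of joint gate_left above 0.015 m) or (horizontal distance between funnel and inlet_mid above 0.03 m and value of joint gate_mid above 0.015 m) or (horizontal distance between funnel and inlet_right above 0.03 m and value of joint gate_right above 0.015 m)).
It fails at once if a loose bystander is pushed more than 40 mm from its place (distance of any of insert_small, insert_long, driver, tin, hammer, offcut, glue from where it was at the start of the episode above 0.04 m).
It also fails if it takes over 29 s, if anything falls off the work surface, if the arm or the gripper's body presses on something with over 40 N, if the wrist force passes 120 N, or if a joint passes its speed limit or range.

## Working session

There is one attempt and no reset: what is moved stays moved. The work goes in short steps, Python scripts to look and compute and a tool call to move; the robot and the scene stay as the last step left them, time stands still between calls to the robot, and variables do not carry over. Pictures are saved under pics/ and viewed, at most 10 in all, crops included, and the job is handed in when it is done.

Besides the shell and the picture viewer there is one more tool, called in YAML: its name, and indented under it one key for each argument. move_arm: Moves the arm, as the interface text tells. Its arguments: {"type":"object","properties":{"steps":{"type":"array"}},"required":["steps"]}

```bash
mkdir -p pics
cat > h.py <<'E'
import numpy as np, cv2
from workcell import ctrl, cams
def ray(im,u,v):
    K=np.array(im["camera_matrix"]);d=np.array([(u-K[0,2])/K[0,0],(v-K[1,2])/K[1,1]])
    s=d.copy()
    for _ in range(20): s=d/(1+im["k1"]*(s@s))
    return np.array(im["rotation"])@np.array([s[0],s[1],1.])
def at_z(im,u,v,z):
    r=ray(im,u,v);o=np.array(im["xyz"]);return o+r*(z-o[2])/r[2]
def proj(im,P):
    K=np.array(im["camera_matrix"]);c=np.array(im["rotation"]).T@(np.array(P,float)-np.array(im["xyz"]))
    s=c[:2]/c[2];s=s*(1+im["k1"]*(s@s));return K[0,0]*s[0]+K[0,2],K[1,1]*s[1]+K[1,2]
E
python3 - <<'E'
from h import *
o=ctrl.get_obs();print(o["t"],o["ee_pos"],o["orientation"],o["width"],ctrl.grip_depth)
I={}
for c in("scene","top"):
    im=cams.get_image(c);I[c]=im;cv2.imwrite(f"pics/{c}0.png",im["image"][...,::-1]);print(c,np.round(im["xyz"]),np.round(im["rotation"],2).tolist())
    for t,z in(("funnel",163),("blank_1",113),("tab_left",156),("tab_mid",156),("tab_right",156),("insert_small",55),("glue",170)):
        for d in cams.boxes_of(c,t)[:4]:
            r=d["rect"];print(c,t,round(d["p"],2),np.round(r),np.round(at_z(im,r[0],r[1],z)[:2]))
E
```

```text
0.0 [198.04853524 592.13689338 189.60867675] [-5.04754959e-01 -3.10053301e+00  2.39925449e-03] 87.82420902362203 18.700000000000003
scene [ 973. -878.  951.] [-2.28, -0.5, 0.24]Traceback (most recent call last):
  File "<stdin>", line 8, in <module>
  File "h.py", line 9, in at_z
    r=ray(im,u,v);o=np.array(im["xyz"]);return o+r*(z-o[2])/r[2]
                                                            ~^^^
IndexError: invalid index to scalar variable.
```

Rotation is a rotation vector.

```bash
sed -i 's/np.array(im\["rotation"\])/cv2.Rodrigues(np.array(im["rotation"],float))[0]/' h.py
python3 - <<'E'
from h import *
print(cv2.Rodrigues(np.array(ctrl.get_obs()["orientation"]))[0].round(3).tolist())
for c in("scene","top"):
    im=cams.get_image(c);cv2.imwrite(f"pics/{c}0.png",im["image"][...,::-1]);print(c,np.round(im["xyz"]))
    for t,z in(("funnel",163),("blank_1",113),("tab_left",156),("insert_small",55),("glue",170)):
        for d in cams.boxes_of(c,t)[:4]:
            r=d["rect"];print(c,t,round(d["p"],2),np.round(r),np.round(at_z(im,r[0],r[1],z)[:2]))
E
```

```text
[[-0.948, 0.317, -0.0], [0.317, 0.948, -0.001], [0.0, -0.001, -1.0]]
scene [ 973. -878.  951.]
scene funnel 0.72 [324. 174.  36.  40.] [660.  27.]
scene blank_1 0.9 [315. 213.  32.  23.] [674. -66.]
scene blank_1 0.87 [306. 254.  34.  32.] [ 707. -197.]
scene tab_left 0.75 [286. 175.  37.  31.] [570.  -9.]
scene insert_small 0.56 [254. 208.  31.  31.] [500. -58.]
scene insert_small 0.17 [319. 243. 155. 166.] [ 704. -104.]
scene glue 0.73 [142. 315.  33.  63.] [ 500. -518.]
scene glue 0.54 [274. 209.  37.  38.] [ 602. -146.]
top [ 318.  -47. 1186.]
top funnel 0.73 [231. 169.  36.  36.] [634.  65.]
top funnel 0.64 [277. 158. 168. 140.] [656. -53.]
top funnel 0.37 [242. 196.  37.  62.] [561.  41.]
top funnel 0.34 [437. 236.  36.  30.] [ 430. -439.]
top blank_1 0.98 [280. 159.  34.  33.] [668. -61.]
top blank_1 0.67 [326. 143.  31.  31.] [ 706. -189.]
top blank_1 0.59 [402. 271.  47.  23.] [ 351. -357.]
top tab_left 0.81 [244. 195.  40.  64.] [564.  36.]
top insert_small 0.9 [270. 231.  22.  27.] [484. -24.]
top glue 0.76 [438. 235.  35.  30.] [ 431. -439.]
```

View pics/top0.png

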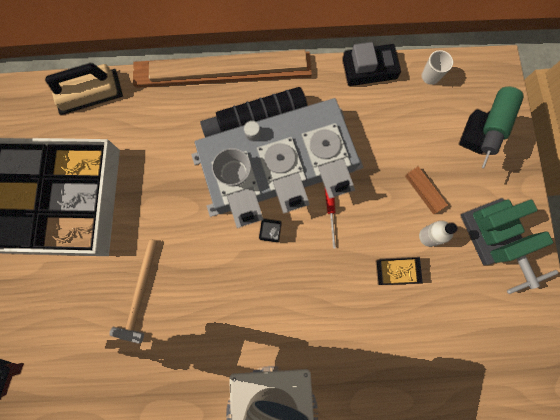

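View pics/scene0.png

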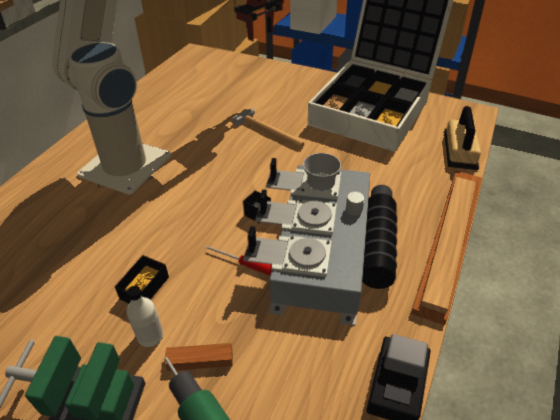

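The top picture shows the funnel on the left (+y) inlet at (231,169) and blanks at (280,158) and (326,143). The left tab is near (247,217), with insert_small at (270,230) just beside it. The scene view agrees. Next I'll fit the manifold pose and check it with an overlay.

```bash
cat > fit.py <<'E'
from h import *
from scipy.optimize import least_squares
I={};obs=[]
def disc(z,r):return [(r*np.cos(a),r*np.sin(a),z) for a in np.linspace(0,6.28,24)]
for c in("scene","top"):
    im=I[c]=cams.get_image(c)
    f=cams.boxes_of(c,"funnel")[0]["rect"];b=[d["rect"] for d in cams.boxes_of(c,"blank_1")[:2]]
    b.sort(key=lambda r:r[0],reverse=(c=="scene"))
    for y,r,pts in((130,f,disc(163,50)+disc(103,38)),(0,b[0],disc(103,42)+disc(113,42)),(-130,b[1],disc(103,42)+disc(113,42))):
        obs.append((c,y,r,pts))
def W(p,P):
    c,s=np.cos(p[2]),np.sin(p[2]);return [p[0]+c*P[0]-s*P[1],p[1]+s*P[0]+c*P[1],P[2]]
def res(p):
    o=[]
    for c,y,r,pts in obs:
        q=np.array([proj(I[c],W(p,(a,b+y,z))) for a,b,z in pts]);m=(q.min(0)+q.max(0))/2
        o+=[m[0]-r[0],m[1]-r[1]]
    return o
s=least_squares(res,[668,-61,.276],loss="soft_l1",x_scale=[100,100,.1]);p=s.x
print(p,np.round(res(p),1))
for y in(130,0,-130):print("tab",y,np.round(W(p,(-130,y,96)),1))
for c in I:
    im=cv2.resize(I[c]["image"][...,::-1],None,fx=4,fy=4,interpolation=cv2.INTER_CUBIC)
    def line(P,col):
        q=np.array([proj(I[c],W(p,a)) for a in P]);cv2.polylines(im,[np.int32(q*4+1.5)],True,col,1)
    for y in(130,0,-130):
        for z in(96,156):line([(-130+a,y+b,z) for a,b in((-6,-16),(6,-16),(6,16),(-6,16))],(0,0,255) if z>100 else (0,255,255))
        line([(a,y+b,103) for a,b in((-50,-50),(50,-50),(50,50),(-50,50))],(0,255,0))
    u,v=proj(I[c],W(p,(-70,30,100)));u,v=int(u*4),int(v*4)
    cv2.imwrite(f"pics/fit_{c}.png",im[max(0,v-300):v+300,u-400:u+400])
np.save("p.npy",p)
E
python3 fit.py
```

```text
[ 6.72501759e+02 -6.24048108e+01  2.69323270e-01] [-2.3 -0.8 -0.1  2.5  0.6 -1.8 -0.2 -0.9  0.  -1.3  0.4  1.1]
tab 130 [512.6  28.3  96. ]
tab 0 [547.2 -97.   96. ]
tab -130 [ 581.8 -222.3   96. ]
```

View pics/fit_top.png

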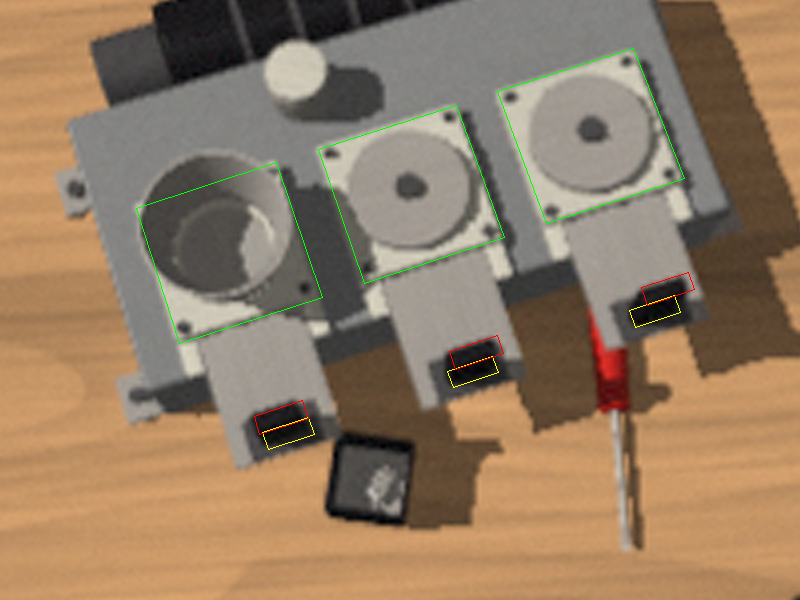

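View pics/fit_scene.png

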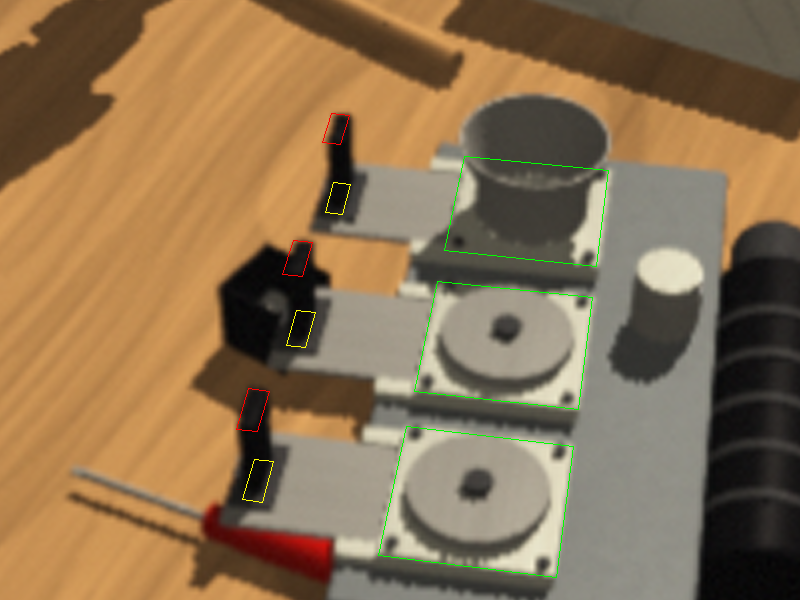

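The overlay fits to within 2-3 mm, with the tab slightly further in +x than fitted (about (515,28)). I don't see the gripper where the state puts it, so I'll check the projections before moving.

Run:
```python
from h import *
for c in("scene","top"):
    im=cams.get_image(c)
    for P in((0,0,0),(198,592,190),(198,592,400),(0,0,300),(515,28,156)):print(c,P,np.round(proj(im,P)))
    print(np.round(im["camera_matrix"],1).tolist(),im["k1"])
    if c=="top":
        for u,v in((115,140),(105,255),(155,240),(125,335)):print(u,v,np.round(at_z(im,u,v,0)))
```

```text
scene (0, 0, 0) [125. 165.]
scene (198, 592, 190) [261.  44.]
scene (198, 592, 400) [259. -14.]
scene (0, 0, 300) [102.  81.]
scene (515, 28, 156) [273. 162.]
[[486.1, 0.0, 277.8], [0.0, 486.1, 202.2], [0.0, 0.0, 1.0]] -0.10258441475176606
top (0, 0, 0) [271. 413.]
top (198, 592, 190) [ 10. 359.]
top (198, 592, 400) [-61. 376.]
top (0, 0, 300) [268. 457.]
top (515, 28, 156) [248. 214.]
[[416.2, 0.0, 282.2], [0.0, 416.2, 206.9], [0.0, 0.0, 1.0]] -0.038029075131976786
115 140 [795. 432.   0.]
105 255 [448. 453.   0.]
155 240 [484. 309.   0.]
125 335 [224. 393.   0.]
```

move_arm:
  steps:
    - [[0,0,-1],0,0]
    - [[0,0,-0.6],0,0]

```text
t: 1.32
ee_pos: [198.2, 592.6, 231.1]
orientation: [-0.505, -3.101, 0.001]
ft_force: [-0.3, 0.5, 0.2]
width: 87.4
grasp_force: 0.0
```

move_arm:
  steps:
    - [[-0.95,-0.865,0],0,0]
    - [[-0.95,-0.865,0],0,0]
    - [[-0.95,-0.865,0],0,0]
    - [[-0.95,-0.865,0],0,0]
    - [[-0.95,-0.865,0],0,0]
    - [[-0.95,-0.865,0],0,0]
    - [[-0.95,-0.865,0],0,0]
    - [[-0.95,-0.865,0],0,0]
    - [[-0.95,-0.865,0],0,0]
    - [[-0.95,-0.865,0],0,0]
    - [[-0.95,-0.865,0],0,0]
    - [[-0.95,-0.865,0],0,0]
    - [[-0.95,-0.865,0],0,0]
    - [[-0.95,-0.865,0],0,0]
    - [[-0.95,-0.865,0],0,0]
    - [[-0.95,-0.865,0],0,0]
    - [[-0.95,-0.865,0],0,0]
    - [[-0.95,-0.865,0],0,0]
    - [[-0.95,-0.865,0],0,0]
    - [[-0.95,-0.865,0],0,0]

```text
t: 2.98
ee_pos: [512.1, 30.3, 230.6]
orientation: [0.505, 3.1, 0.0]
ft_force: [0.1, -0.7, 0.3]
width: 87.4
grasp_force: 0.0
```

move_arm:
  steps:
    - [[0,0,0],1,0]
    - [[0,0,0],1,0]
    - [[0,0,0],1,0]
    - [[0,0,0],1,0]
    - [[0,0,0],1,0]
    - [[0,0,0],1,0]
    - [[0,0,0],1,0]
    - [[0,0,0],1,0]
    - [[0,0,0],1,0]
    - [[0,0,0],1,0]
    - [[0,0,0],1,0]
    - [[0,0,0],0.2,0]

```text
t: 3.98
ee_pos: [511.6, 31.9, 230.5]
orientation: [1.906, 2.497, 0.0]
ft_force: [-0.5, 0.5, 0.6]
width: 87.8
grasp_force: 0.0
```

Run:
```python
from h import *
o=ctrl.get_obs();R=cv2.Rodrigues(np.array(o["orientation"]))[0];e=np.array(o["ee_pos"])
print(o["t"],e,R.round(3).tolist(),np.degrees(np.arctan2(R[1,1],R[0,1])),o["qpos"])
print("tool shift to (515,28):",R.T@(np.array([515,28,e[2]])-e)/25)
for c in("scene",):
    im=cams.get_image(c);x=cv2.resize(im["image"][...,::-1],None,fx=4,fy=4,interpolation=cv2.INTER_CUBIC)
    u,v=proj(im,(515,28,180));u,v=int(u*4),int(v*4);cv2.imwrite("pics/near.png",x[v-300:v+300,u-400:u+400])
```

```text
3.9833 [511.55774348  31.86693948 230.48993502] [[-0.264, 0.965, 0.0], [0.965, 0.264, 0.0], [-0.0, 0.0, -1.0]] 15.30381438188835 [ 3.89994980e-02  2.08702251e-01  1.83750739e+00 -8.98044854e-06
  1.09512522e+00 -2.28098331e-01]
tool shift to (515,28): [-1.85534278e-01  9.19825638e-02  3.51895415e-05]
```

View pics/near.png

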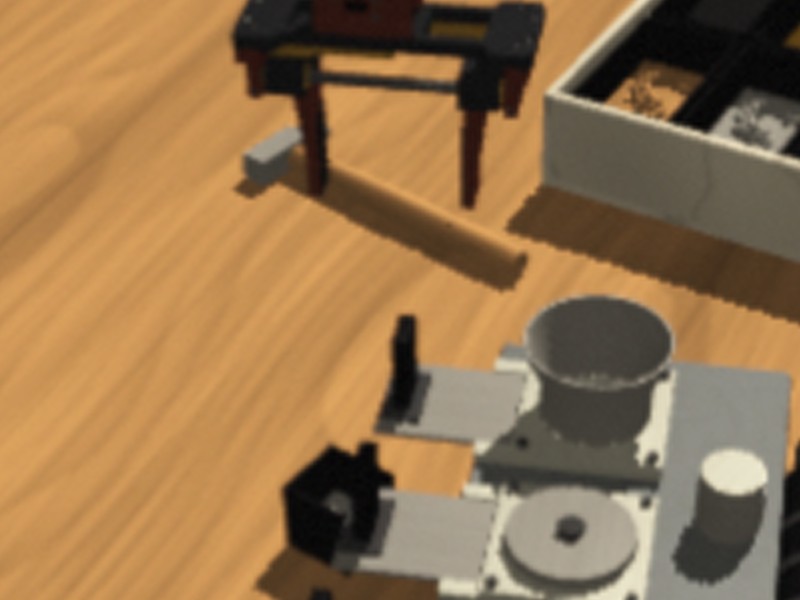

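The view shows the open gripper above the left tab (tips about (392,200), tab top at (405,318)), fingers straddling its thin direction and clear of the funnel. Descending.

move_arm:
  steps:
    - [[-0.19,0.1,0],0,0]
    - [[0,0,0.8],0,0]
    - [[0,0,0.8],0,0]
    - [[0,0,0.8],0,0]
    - [[0,0,0.8],0,0]
    - [[0,0,0.8],0,0]
    - [[0,0,0.7],0,0]
    - [[0,0,0],0,0]
    - [[0,0,0],0,0]

```text
t: 4.78
ee_pos: [514.8, 27.8, 112.4]
orientation: [-1.899, -2.501, 0.002]
ft_force: [-0.2, -0.3, 0.5]
width: 88.0
grasp_force: 0.0
```

move_arm:
  steps:
    - [[0,0,0],0,0.3]
    - [[0,0,0],0,0.5]
    - [[0,0,0],0,0.7]
    - [[0,0,0],0,1]
    - [[0,0,0],0,1]
    - [[0,0,0],0,1]
    - [[0,0,0],0,1]
    - [[0,0,0],0,1]
    - [[0,0,0],0,1]
    - [[0,0,0],0,1]

```text
t: 5.62
ee_pos: [515.2, 28.0, 112.8]
orientation: [-1.901, -2.501, 0.0]
ft_force: [0.3, -0.4, 0.2]
width: 24.3
grasp_force: 0.0
```

Run:
```python
from h import *
o=ctrl.get_obs();R=cv2.Rodrigues(np.array(o["orientation"]))[0]
print(o["t"],o["ee_pos"],R.T@np.array(o["ft_force"]),o["width"],o["grasp_force"])
ims=[]
for c in("scene","top"):
    im=cams.get_image(c);x=cv2.resize(im["image"][...,::-1],None,fx=4,fy=4,interpolation=cv2.INTER_CUBIC)
    u,v=proj(im,(540,28,130));u,v=int(u*4),int(v*4);ims.append(x[v-250:v+250,u-200:u+200])
cv2.imwrite("pics/grip.png",np.hstack(ims))
```

```text
5.6167 [515.16255886  27.95846355 112.84063569] [-0.45071004  0.18621572 -0.18223088] 24.26872974210858 0.0
```

View pics/grip.png

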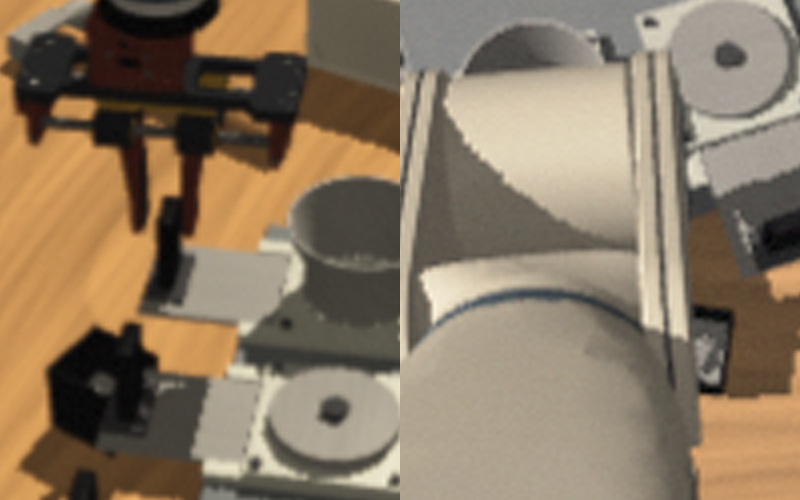

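The fingertips look about 10 px higher in the scene view than the TCP should project, so I'll check that before going on.

Run:
```python
from h import *
im=cams.get_image("scene");o=ctrl.get_obs();print(o["t"],o["width"],o["grasp_force"],o["ee_pos"])
u,v=proj(im,(515,28,180));bu,bv=int(u*4)-400,int(v*4)-300
d=np.array([.965,.264,0]);e=np.array([511.6,31.9,230.5])
for s in(-50,50):print("near crop",np.array(proj(im,e+s*d))*4-[bu,bv])
u,v=proj(im,(540,28,130));bu,bv=int(u*4)-200,int(v*4)-250
e=np.array([515.2,28,112.8])
for s in(-17,17):
  print("grip crop",np.array(proj(im,e+s*d))*4-[bu,bv])
  for dy in(20,40,60):print("  +my",dy,np.array(proj(im,e+s*d+dy*np.array([-.264,.965,0])))*4-[bu,bv],"+z",np.array(proj(im,e+s*d+[0,0,dy]))*4-[bu,bv])
for z in(96,156):print("tab",z,np.array(proj(im,(515,28,z)))*4-[bu,bv])
for P in((0,0,0),):print(proj(im,P))
cv2.imwrite("pics/raw.png",im["image"][60:260,160:400][...,::-1].repeat(3,0).repeat(3,1))
```

```text
5.7667 12.643467031083148 2.4480948597192764 [515.39273799  28.01006966 112.87985571]
near crop [320.06281479 225.85598837]
near crop [474.21302523 239.63765807]
grip crop [142.5071812 258.5779433]
  +my 20 [148.06590014 240.20407368] +z [141.59241982 235.53114856]
  +my 40 [153.50495863 222.23074552] +z [140.66002406 212.01066145]
  +my 60 [158.82787606 204.64601015] +z [139.70957172 188.00393928]
grip crop [191.98075291 263.55168477]
  +my 20 [197.01637231 245.05785285] +z [191.57284967 240.46986069]
  +my 40 [201.94223111 226.96881997] +z [191.15628496 216.91129888]
  +my 60 [206.76160459 209.2724505 ] +z [190.73081887 192.86329424]
tab 96 [167.48070662 279.99688102]
tab 156 [165.47881862 210.56578499]
(np.float64(125.1054162882599), np.float64(164.72453989950273))
```

View pics/raw.png

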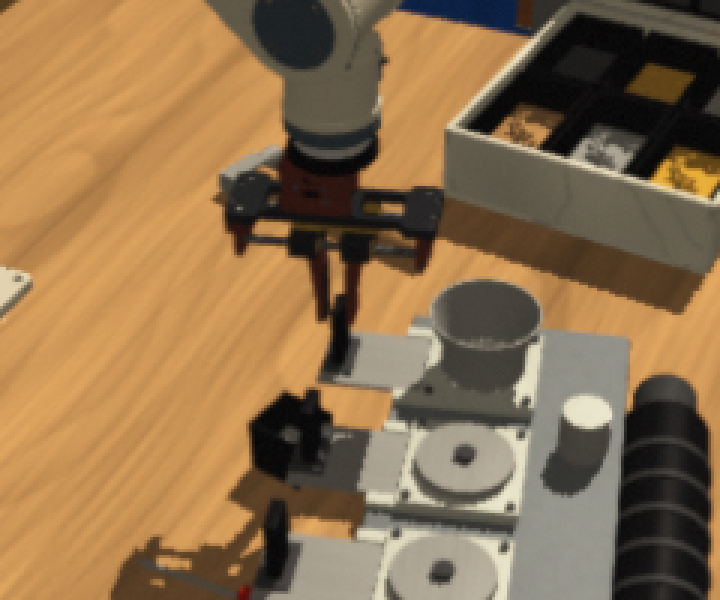

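The opening is 12.6 mm with force rising, which matches the 12 mm tab between the pads. I'll let the grip build up.

move_arm:
  steps:
    - [[0,0,0],0,1]
    - [[0,0,0],0,1]
    - [[0,0,0],0,1]
    - [[0,0,0],0,1]

```text
t: 6.1
ee_pos: [515.8, 28.1, 112.9]
orientation: [1.901, 2.5, 0.001]
ft_force: [5.0, 1.8, -4.0]
width: 11.8
grasp_force: 30.0
```

Run:
```python
from h import *
o=ctrl.get_obs();R=cv2.Rodrigues(np.array(o["orientation"]))[0]
print(o["t"],o["ee_pos"],R.T@np.array(o["ft_force"]),o["moment"],o["width"],o["grasp_force"])
```

```text
6.1 [515.79202808  28.11007535 112.86469362] [0.42817292 5.32122468 4.04150725] [ 0.26522068 -0.72368271 -0.27822076] 11.80819375007153 29.989924728870392
```

Gripped: 11.8 mm wide at 30 N, and the spring force shows along +x. Pulling 30 mm along tool −y, then measuring.

move_arm:
  steps:
    - [[0,-0.2,0],0,1]
    - [[0,-0.2,0],0,1]
    - [[0,-0.2,0],0,1]
    - [[0,-0.2,0],0,1]
    - [[0,-0.2,0],0,1]
    - [[0,-0.2,0],0,1]
    - [[0,0,0],0,1]
    - [[0,0,0],0,1]
    - [[0,0,0],0,1]
    - [[0,0,0],0,1]

```text
t: 6.93
ee_pos: [487.5, 20.6, 112.9]
orientation: [1.901, 2.499, 0.004]
ft_force: [7.1, 4.9, -7.8]
width: 11.4
grasp_force: 30.0
```

```bash
cat > chk.py <<'E'
from h import *
import sys
im=cams.get_image("scene");o=ctrl.get_obs();R=cv2.Rodrigues(np.array(o["orientation"]))[0]
print(o["t"],o["ee_pos"],R.T@np.array(o["ft_force"]),o["width"],o["grasp_force"])
old=cv2.imread("pics/scene0.png")
x=np.vstack([cv2.resize(a[150:210,240:380],None,fx=5,fy=5,interpolation=cv2.INTER_CUBIC)[:300] for a in(old,im["image"][...,::-1])])
cv2.imwrite("pics/%s.png"%sys.argv[1],x)
d=np.array([-.965,-.264,0])
# expected pixel of the plate's front corner (-y side), z 96, manifold x about -146
p=np.load("p.npy")
for g in(0,30,35,40):print(g,[round(float(k),1) for k in (np.array(proj(im,np.array([512.6,28.3,96])+g*d))-[240,150])*5])
E
python3 chk.py pull1
```

```text
6.9833 [487.44789142  20.60876306 112.89402417] [3.25948295 9.04067175 7.78831215] 11.592629530166755 29.987932741642
0 [161.9, 143.5]
30 [108.0, 138.0]
35 [99.1, 137.1]
40 [90.1, 136.2]
```

View pics/pull1.png

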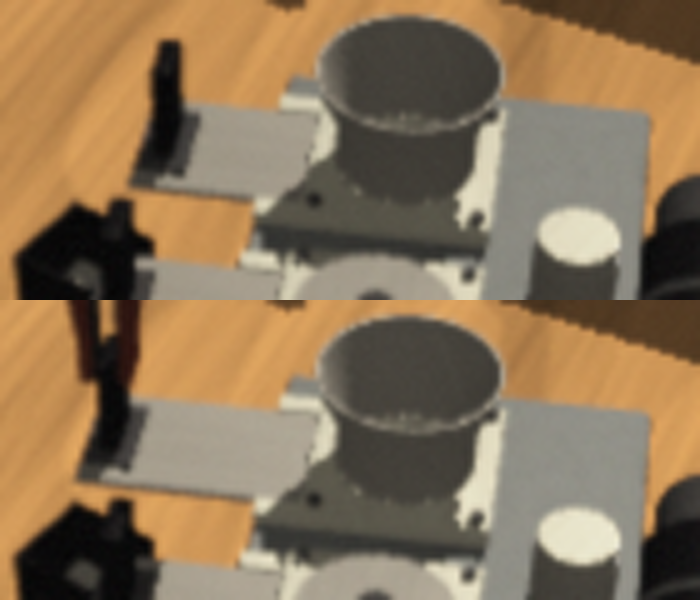

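The gate plate's front corner moved from (132,185) to (79,180), about 53 px at 1.8 px/mm, so the gate is roughly 29.5 mm open. I'll pull 6 mm more and measure by template matching.

move_arm:
  steps:
    - [[0,-0.12,0],0,1]
    - [[0,-0.12,0],0,1]
    - [[0,0,0],0,1]
    - [[0,0,0],0,1]
    - [[0,0,0],0,1]
    - [[0,0,0],0,1]
    - [[0,0,0],0,1]
    - [[0,0,0],0,1]

```text
t: 7.65
ee_pos: [481.9, 19.1, 112.9]
orientation: [1.901, 2.499, 0.004]
ft_force: [7.6, 6.3, -9.2]
width: 11.6
grasp_force: 30.0
```

```bash
python3 chk.py pull2
python3 - <<'E'
from h import *
a=cv2.imread("pics/pull2.png");o,n=a[:300],a[300:]
t=o[115:197,125:225]   # front corner and dark mark of the plate
r=cv2.matchTemplate(n[70:,:260],t,cv2.TM_CCOEFF_NORMED);_,s,_,l=cv2.minMaxLoc(r)
dx=125-l[0];print("score",s,"dx",dx,"dy",115-(l[1]+70),"gate mm",dx/1.795)
E
```

```text
7.7 [481.88818904  19.13198549 112.91046415] [3.72577779 9.29533559 8.53386411] 11.837525238392354 29.987685978412628
0 [161.9, 143.5]
30 [108.0, 138.0]
35 [99.1, 137.1]
40 [90.1, 136.2]
score 0.9899193644523621 dx 63 dy 8 gate mm 35.0974930362117
```

Image and TCP travel both give about 35 mm, at rest and firmly held. Handing in.

```bash
python3 -c "
from workcell import ctrl
print(ctrl.close_job())"
```

```text
the job is handed in; nothing more can be done
None
```

I pulled the gate of the funnel's (left) inlet open about 35 mm by its tab and handed the job in still holding it there with a 30 N grip; the judge's result was not shown.

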